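# File and brush from the hooks to the bench cups

### The arm

A 7-joint arm with a two-finger parallel gripper is mounted at the origin on the work surface. World frame = base frame: x ahead of the robot, y to its left, z up, the work surface at z = 0. Lengths are in m, angles in degrees, forces in N, time in s.
With the tool pointing down it reaches from about 0.425 to 0.95 m from the base axis. Payload 16.7 kg.
Tool frame: the origin (TCP) lies at the centre of the arm's flange, where the gripper is bolted on; the fingertips stand 199 mm ahead of it and the grasp point (between the pads) lies 180 mm ahead of it; z points along the fingers, y is the line along which they close (so a half turn about z gives the same grasp; the last joint's range is limited). The gripper opens to 94 mm and grips with 3 to 60 N. Pads are 16 mm wide; open, the fingers measure 119 mm over their backs; the gripper's body (75 mm by 177 mm) begins 78 mm behind the grasp point.
Start: joints at [-78.352, 24.414, 4.234, 92.017, -1.954, 63.644, -3.845], TCP at [0.233, 0.633, 0.405] pointing down, gripper open.
Joint ranges: [-163.25, 163.25], [-28.42, 122.38], [-70.27, 78.77], [12.13, 141.07], [-58.53, 238.53], [9.26, 117.41], [-156.51, 156.51]. Speed limits (degrees/s): [108.29, 108.29, 136.94, 136.94, 172.46, 172.46, 172.46].

### API

Orientations are given as [roll, pitch, yaw] about the fixed x, y, z axes, in that order (R = Rz(yaw) Ry(pitch) Rx(roll)).
In Python, from cell import arm, vision gives the robot as it stands. The module is installed in compiled form; this text tells all that it offers.
- The arm moves only by the shell command python3 -m jog 'ROWS' [FORCE]. ROWS is JSON, a list of rows, each a list of 3 entries, a list of its own where there are three numbers: the shift along the tool's x, y, z in m, then the turn, a rotation vector about the tool's x, y, z in rad, then the finger opening in m, from 0 to 0.094. In form: [[[dx, dy, dz], [wx, wy, wz], jaw], ...]. A call has 1 to 5 rows; each row shifts and turns the commanded pose from where the row before left it, along the tool's axes as they then stand; what a row does not reach is not made up. A row lasts 1/8 s, in which the tool goes at most 62.5 mm and 10.7 degrees, less where a joint would pass 70% of its speed; a pose out of reach is approached as far as the arm can. A call with a gripper value outside its range is refused whole. The fingers move at their own pace and stop on an object; FORCE is the grip in N (left out, the last holds). Time passes only in rows, so rows that do not move let the fingers close. It gives the time, the measured TCP pose, the force, the opening and the grip force at its end, in the units of the state.
- arm.get_state(): the state, without advancing time (a new reading comes with each control period).
- vision.snapshot(name): name is "side" or "top" or "wrist"; returns a dict with "color" (384x512x3 uint8, red, green, blue), "intrinsics" (3x3 intrinsics, pixels), "distortion" ([k1, k2, p1, p2, k3] as OpenCV has them; the pictures are not rectified), "view" (4x4, takes a point from world to camera coordinates). Camera axes: x right, y down, z forward; pixel columns grow to the right and rows downward; lengths in m; the calibration is good to about 2 mm. A picture is of the moment at which its call begins. There is no depth.
- arm.job_done(): hands the job in; it is judged then, once.
The state is a dict: "time_s": time; "qpos": joint angles; "qvel": joint speeds; "effort": joint torques, N m; "position": TCP position; "eef_rot": TCP orientation; "ft_force": force on the tool from outside, world axes, zero at the start; "ft_torque": the same for the moment, N m; "grip_width": finger opening in m; "finger_force": force on a finger pad.
Only numpy, scipy, OpenCV 4.12 (cv2) and the standard library are available. Lean on these libraries where they do the work, as an engineer would, in place of code of your own. Each camera call takes 0.05 s, during which the arm holds its last target. There are 200 camera calls.

### The job

Before the next key is cut, take the red-handled file and the yellow-handled brush off their hooks and stand each upright, working end down and fully in, in the cup of its own colour. Set them down gently rather than dropping them in. Leave the blue-handled screwdriver hanging where it is, and do not disturb the spray can or the padlock.

Things in the scene. Friction and masses are not known exactly. Their poses are not given: they have to be found in the camera images.
- file: Flat steel file, red handle. Sizes in mm: 175 long, hangs by its eye, working end down: z 0-75 working end, z 75-145 red handle 28 (y) x 20 (x), z 145-175 eye in the same colour, 28 (y) x 12 (x), with a slot along x 18 wide, z 145-169. 120 g. Origin: centre of the working end's tip; z towards the eye. Blade 20 wide along y, 5 thick along x.
- brush: Cleaning brush, yellow handle. Sizes in mm: 175 long, hangs by its eye, working end down: z 0-75 working end, z 75-145 yellow handle 28 (y) x 20 (x), z 145-175 eye in the same colour, 28 (y) x 12 (x), with a slot along x 18 wide, z 145-169. 120 g. Origin: centre of the working end's tip; z towards the eye. Working end up to 16 wide along y, 18 thick along x (brass bristles on the +x side).
- driver: Screwdriver, blue handle, to be left hanging. Sizes in mm: 175 long, hangs by its eye, working end down: z 0-75 working end, z 75-145 blue handle 28 (y) x 20 (x), z 145-175 eye in the same colour, 28 (y) x 12 (x), with a slot along x 18 wide, z 145-169. 120 g. Origin: centre of the working end's tip; z towards the eye. Round shank of 9 diameter.
- rack: Fixed dark steel stand with three like hooks side by side; which tool hangs where varies. Origin: (sizes in mm) on the table under the middle hook's hanging place; hanging places at x 0, y -85, 0, +85. Hooks point to -x, roughly to the robot. Crossbar 12 square, 290 along y, at x 66, height 205, on posts at y +-130; base plate x 28-102, 10 thick.
- hook (a point): Hanging place of the middle hook: on the axis of its rod, 205 mm above the table; axes as the stand's. The rod is 7 mm in diameter, level from x +66 to -18, then rises: its tip's top is 10 above the axis and its end at x -30. A tool comes free when lifted 8 to 15 mm and drawn 40 mm or more towards -x.
- holder: Fixed holder: black base plate 90 (x) by 155 (y) by 5 mm, with two square open cups, red at y +45 and yellow at y -45. Each cup is 42 square outside, 36 square inside, rim 88 above the table, 80 deep inside. Origin: centre of the underside of the plate, on the table. May be turned any way.
- red_cup (a point): Centre of the inner floor of the red cup, 8 mm above the table; axes as the holder's.
- yellow_cup (a point): Centre of the inner floor of the yellow cup, 8 mm above the table; axes as the holder's.
- can: Green spray can standing upright between stand and holder, 54 mm diameter, 120 mm tall, loose. Origin: centre of its underside.
- padlock: Brass padlock lying on its side, loose: body 45 (x) by 50 (y) by 24 mm thick, steel shackle reaching to x +61. Origin: centre of the underside of the body, on the table.

How it is judged:
By the outcome, as a careful person would: the job done as asked, in the order asked, and still so for the second after the job is handed in, with the robot touching nothing.
It also fails if it takes over 70 s, if anything falls off the work surface, if the arm or the gripper's body presses on something with over 40 N, if the wrist force passes 120 N, or if a joint passes its speed limit or range.

## Working session

There is one attempt and no reset: what is moved stays moved. The work goes in short steps, Python scripts to look and compute and a shell command to move; the robot and the scene stay as the last step left them, time stands still between calls to the robot, and variables do not carry over. Pictures are saved under pics/ and viewed, at most 10 in all, crops included, and the job is handed in when it is done.

```bash
mkdir -p pics; python3 - <<'E'
from cell import arm, vision
import cv2,pickle,numpy as np
s=arm.get_state();print({k:np.round(s[k],3).tolist() for k in('time_s','position','eef_rot','grip_width','ft_force')})
d={}
for n in('side','top','wrist'):
    d[n]=vision.snapshot(n);v=d[n]['view'];print(n,np.round(-v[:3,:3].T@v[:3,3],3).tolist(),np.round(v[2,:3],2).tolist(),d[n]['intrinsics'][0][0],np.round(d[n]['distortion'],3))
pickle.dump(d,open('d.pkl','wb'))
for n in('side','top'):cv2.imwrite(f'pics/{n}0.png',cv2.resize(d[n]['color'][:,:,::-1],(800,600),interpolation=cv2.INTER_CUBIC))
E
```

```text
{'time_s': 0.0, 'position': [0.233, 0.633, 0.404], 'eef_rot': [-179.929, 0.005, 159.788], 'grip_width': 0.094, 'ft_force': [-0.646, -0.176, -0.651]}
side [0.324, -0.475, 0.762] [0.21, 0.59, -0.78] 400.47648365893133 [-0.1  0.   0.   0.   0. ]
top [0.414, -0.005, 0.92] [0.09, -0.01, -1.0] 350.6415746275218 [-0.055  0.     0.     0.     0.   ]
wrist [0.157, 0.662, 0.383] [0.26, -0.1, -0.96] 271.3119815126841 [-0.033  0.     0.     0.     0.   ]
```

View pics/side0.png

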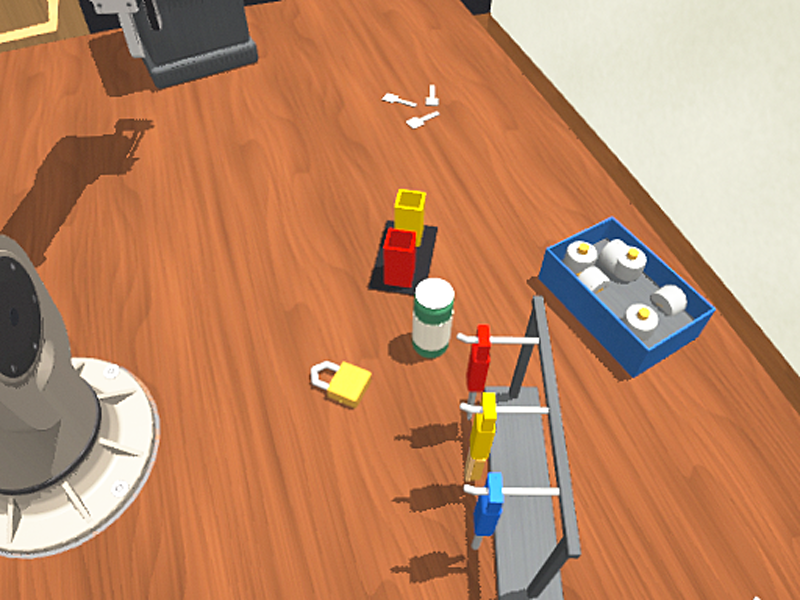

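View pics/top0.png

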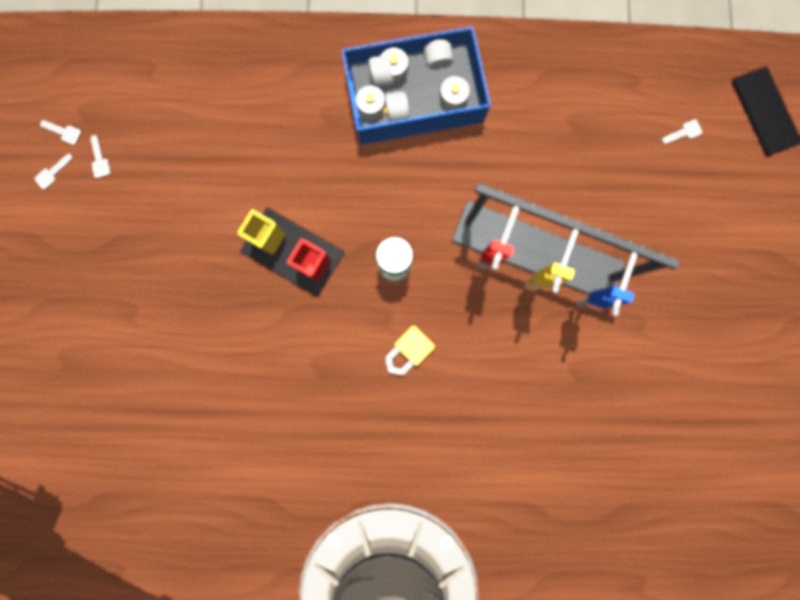

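The side view shows file/brush/driver on the hooks, with red tip at (460,338), yellow (465,407) and blue (468,488). In the top view the red cup is at (308,258), yellow cup at (258,230), and the can at (395,255) sits between the holder and the stand. I'll zoom in for exact points.

```bash
python3 - <<'E'
import cv2,pickle,numpy as np
d=pickle.load(open('d.pkl','rb'))
def c(n,x,y,w,h,s):return cv2.resize(d[n]['color'][y:y+h,x:x+w,::-1],None,fx=s,fy=s,interpolation=cv2.INTER_CUBIC)
top=np.hstack([c('top',145,125,80,60,5),c('top',285,110,160,120,2.5)])
bot=np.hstack([c('side',230,115,80,60,5)[:300],c('side',240,185,160,120,2.5)])
bot2=c('side',230,115,80,75,4)
cv2.imwrite('pics/m.png',np.vstack([top,bot]))
E
```

```text
(no output)
```

View pics/m.png

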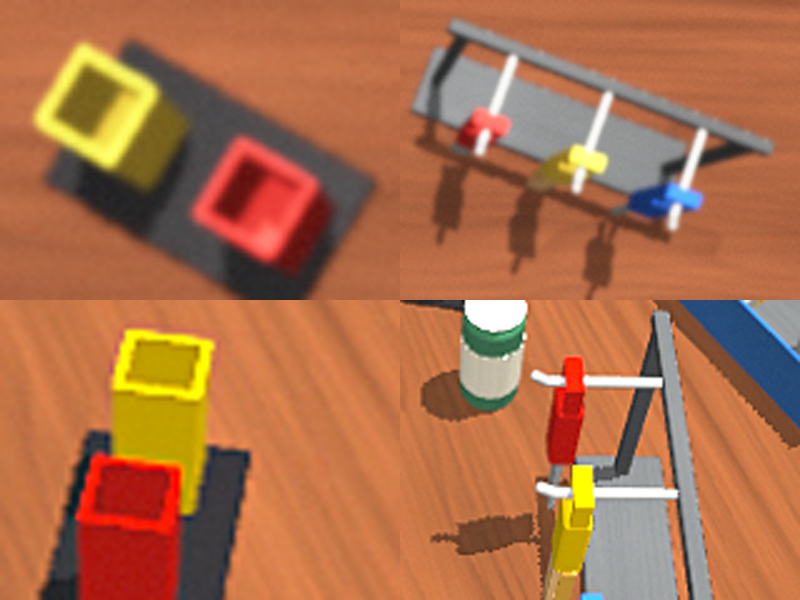

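```bash
cat > h.py <<'E'
import cv2,pickle,numpy as np
from scipy.optimize import least_squares
from scipy.spatial.transform import Rotation as R
def proj(s,P):
    v=np.array(s['view']);return cv2.projectPoints(np.atleast_2d(P).astype(float),cv2.Rodrigues(v[:3,:3])[0],v[:3,3],np.array(s['intrinsics']),np.array(s['distortion']))[0][:,0]
def world(q,P):
    c,s=np.cos(q[2]),np.sin(q[2]);P=np.array(P)/1000
    return P@np.array([[c,s,0],[-s,c,0],[0,0,1]])+[q[0],q[1],0]
def to(target,yaw=None):
    """tool-frame shift to TCP target (after turning to yaw, tool down), and the turn about tool axes"""
    from cell import arm
    s=arm.get_state();Rc=R.from_euler('xyz',s['eef_rot'],degrees=True)
    Rt=Rc if yaw is None else R.from_euler('xyz',[180,0,yaw],degrees=True)
    d=np.array(target)-s['position']
    print('t',round(s['time_s'],2),'pos',np.round(s['position'],4),'rot',np.round(s['eef_rot'],2),'F',np.round(s['ft_force'],1),'w',round(s['grip_width'],4))
    print('turn',np.round((Rc.inv()*Rt).as_rotvec(),4),'shift after turn',np.round(Rt.inv().apply(d),4))
E
python3 - <<'E'
from h import *
d=pickle.load(open('d.pkl','rb'));A=np.array
T=lambda p:A(p)/[2.5,2.5]+[125,110]
S=lambda p:(A(p)-[400,300])/2.5+[240,185]
o=[]
for (P,t) in [((66,145,211),(450,25)),((66,-145,211),(771,148)),((60,85,208),(515,58)),((60,0,208),(608,95)),((60,-85,208),(703,132)),((-30,85,211),(481,152)),((-30,0,211),(577,190)),((-30,-85,211),(673,228))]:o.append(('top',P,T(t)))
for P,t in [((-30,85,211),(533,376)),((-30,0,211),(539,489)),((60,85,205),(663,381)),((60,0,205),(679,494))]:o.append(('side',P,S(t)))
f=lambda q:np.concatenate([proj(d[n],world(q,P))[0]-t for n,P,t in o])
r=least_squares(f,[.6,-.2,-.3],loss='soft_l1');print('rack',r.x,np.degrees(r.x[2]));print(np.round(r.fun.reshape(-1,2),1).tolist())
o=[]
for n,y,c in[('top',-45,[(83,43),(160,82),(112,170),(36,118)]),('top',45,[(243,138),(320,183),(276,265),(194,213)]),('side',-45,[(123,330),(213,342),(210,400),(113,390)]),('side',45,[(95,453),(182,465),(178,528),(80,515)])]:
    o.append((n,(0,y,88),(A(c).mean(0)/5+[145,125]) if n=='top' else (A(c).mean(0)-[0,300])/5+[230,115]))
b=None
for y0 in(-2.5,3.5,0,1.5):
    r=least_squares(f,[.55,.2,y0])
    if b is None or r.cost<b.cost:b=r
print('holder',b.x,np.degrees(b.x[2]),np.round(b.fun,1))
print('cups r,y',world(b.x,[(0,45,0),(0,-45,0)]))
# can top centre (800 px coords)
o=[('top',(0,0,120),A([395,252])/1.5625),('side',(0,0,120),A([434,292])/1.5625)]
r=least_squares(f,[.55,0,0]);print('can',r.x[:2],np.round(r.fun,1))
E
```

```text
rack [ 0.51077584 -0.21998421 -0.3448749 ] -19.759876353994333
[[-0.1, -1.5], [1.3, -0.5], [-0.3, -1.4], [0.5, -1.5], [0.4, -1.6], [-1.3, 0.8], [-1.0, 0.5], [-0.9, 0.2], [-0.6, 0.4], [-0.9, 0.1], [-0.1, 1.4], [-0.2, 0.7]]
holder [0.56055221 0.1757894  2.63230802] 150.82014020852094 [-0.1 -0.1 -0.5 -0.7 -0.1  0.1 -0.5  1. ]
cups r,y [[0.53861234 0.13650019 0.        ]
 [0.58249209 0.21507861 0.        ]]
can [0.54188827 0.00265289] [-0.8  0.9  1.   0.5]
```

```bash
python3 -c "
from h import *
to([.5395,-.140,.47],160.24)"
```

```text
t 0.15 pos [0.2332 0.6333 0.4042] rot [-179.95    0.    159.79] F [-0.3 -0.7 -0. ] w 0.0942
turn [-0.001   0.     -0.0079] shift after turn [-0.5497 -0.6242 -0.0658]
```

```bash
python3 -m jog '[[[-0.0275,-0.0312,-0.0132],[0,0,-0.008],0.06],[[-0.0275,-0.0312,-0.0132],[0,0,0],0.06],[[-0.0275,-0.0312,-0.0132],[0,0,0],0.06],[[-0.0275,-0.0312,-0.0132],[0,0,0],0.06],[[-0.0275,-0.0312,-0.0132],[0,0,0],0.06]]' 25
python3 -m jog '[[[-0.0275,-0.0312,0],[0,0,0],0.06],[[-0.0275,-0.0312,0],[0,0,0],0.06],[[-0.0275,-0.0312,0],[0,0,0],0.06],[[-0.0275,-0.0312,0],[0,0,0],0.06],[[-0.0275,-0.0312,0],[0,0,0],0.06]]'
python3 -m jog '[[[-0.0275,-0.0312,0],[0,0,0],0.06],[[-0.0275,-0.0312,0],[0,0,0],0.06],[[-0.0275,-0.0312,0],[0,0,0],0.06],[[-0.0275,-0.0312,0],[0,0,0],0.06],[[-0.0275,-0.0312,0],[0,0,0],0.06]]'
python3 -m jog '[[[-0.0275,-0.0312,0],[0,0,0],0.06],[[-0.0275,-0.0312,0],[0,0,0],0.06],[[-0.0275,-0.0312,0],[0,0,0],0.06],[[-0.0275,-0.0312,0],[0,0,0],0.06],[[-0.0275,-0.0312,0],[0,0,0],0.06]]'
python3 -m jog '[[[0,0,0],[0,0,0],0.06],[[0,0,0],[0,0,0],0.06]]'
python3 -c "
from h import *
to([.5395,-.140,.47],160.24)
from cell import vision
s=vision.snapshot('wrist');pickle.dump(s,open('w.pkl','wb'))
im=s['color'][:,:,::-1].copy()
for y in (85,0):
  for P in [(0,y,208.5),(-30,y,211),(60,y,208)]:
    p=proj(s,world([.51078,-.21998,-.34487],[P]))[0];print(P,p)
    cv2.circle(im,tuple(int(v) for v in p),2,(255,0,255),-1)
cv2.imwrite('pics/w1.png',cv2.resize(im,(800,600)))"
```

```text
time_s: 0.78
position: [0.31, 0.4386, 0.471]
eef_rot: [-180.0, -0.0, 160.2]
ft_force: [1.0, 0.7, 0.1]
grip_width: 0.0602
finger_force: 0.0
time_s: 1.4
position: [0.3865, 0.2452, 0.4706]
eef_rot: [180.0, -0.0, 160.2]
ft_force: [0.1, -0.5, 0.5]
grip_width: 0.06
finger_force: 0.0
time_s: 2.02
position: [0.4631, 0.052, 0.4707]
eef_rot: [180.0, 0.0, 160.2]
ft_force: [0.2, 0.1, -0.5]
grip_width: 0.0605
finger_force: 0.0
time_s: 2.65
position: [0.5399, -0.1411, 0.4707]
eef_rot: [180.0, 0.0, 160.3]
ft_force: [0.8, 0.2, 0.3]
grip_width: 0.0598
finger_force: 0.0
time_s: 2.9
position: [0.5395, -0.1396, 0.4704]
eef_rot: [-180.0, -0.0, 160.2]
ft_force: [0.5, 0.3, 0.7]
grip_width: 0.0602
finger_force: 0.0
t 2.9 pos [ 0.5395 -0.1396  0.4704] rot [-1.7999e+02 -5.0000e-02  1.6023e+02] F [0.5 0.3 0.7] w 0.0602
turn [-0.0002 -0.0008 -0.0001] shift after turn [-0.0002 -0.0004  0.0004]
(0, 85, 208.5) [252.37834677 198.56453615]
(-30, 85, 211) [252.34293516 167.75144661]
(60, 85, 208) [252.42640707 255.1430036 ]
(0, 0, 208.5) [162.0666399  198.48632087]
(-30, 0, 211) [158.08433188 167.80393701]
(60, 0, 208) [167.96876944 254.86934965]
```

View pics/w1.png

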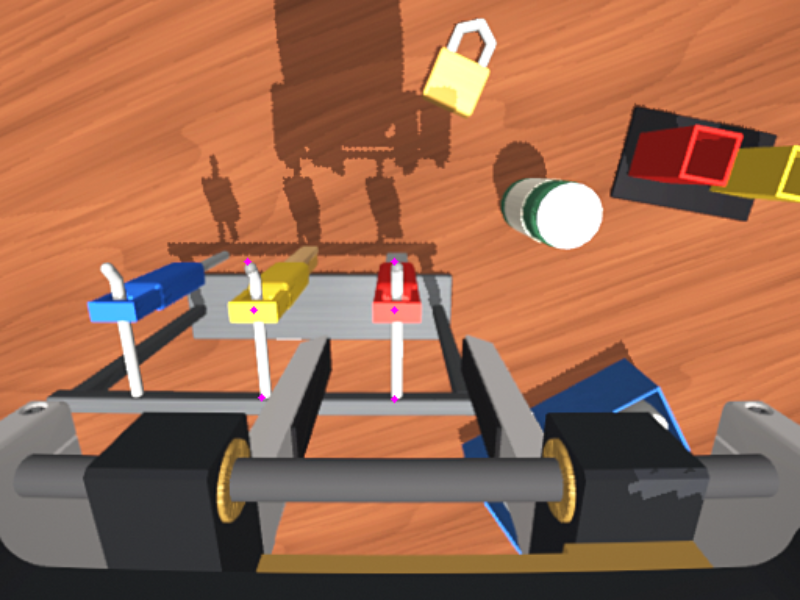

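The projected magenta dots match the stand, and the file hangs at its hook's place, at pixel (397,312). Now the descent.

```bash
python3 -m jog '[[[0,0,0.03],[0,0,0],0.06],[[0,0,0.03],[0,0,0],0.06],[[0,0,0.03],[0,0,0],0.06],[[0,0,0.02],[0,0,0],0.06],[[0,0,0.01],[0,0,0],0.06]]'
python3 -m jog '[[[0,0,0],[0,0,0],0.04],[[0,0,0],[0,0,0],0.034],[[0,0,0],[0,0,0],0.026],[[0,0,0],[0,0,0],0.022],[[0,0,0],[0,0,0],0.02]]' 25
python3 -m jog '[[[0,0,0],[0,0,0],0.02],[[0,0,0],[0,0,0],0.02]]' 25
```

```text
time_s: 3.58
position: [0.5394, -0.1388, 0.3499]
eef_rot: [180.0, -0.1, 160.3]
ft_force: [-0.4, -0.4, -0.9]
grip_width: 0.0597
finger_force: 0.0
time_s: 4.2
position: [0.5398, -0.1399, 0.3511]
eef_rot: [180.0, 0.0, 160.2]
ft_force: [-1.1, 0.7, 5.7]
grip_width: 0.0277
finger_force: 25.0
time_s: 4.45
position: [0.5398, -0.1399, 0.351]
eef_rot: [180.0, 0.0, 160.2]
ft_force: [-1.2, 1.5, 6.3]
grip_width: 0.0277
finger_force: 25.0
```

```bash
python3 -m jog '[[[0,0,-0.006],[0,0,0],0.02],[[0,0,-0.006],[0,0,0],0.02],[[0,0,0],[0,0,0],0.02]]'
python3 -m jog '[[[0.012,0,0],[0,0,0],0.02],[[0.016,0,0],[0,0,0],0.02],[[0.016,0,0],[0,0,0],0.02],[[0.016,0,0],[0,0,0],0.02],[[0.005,0,0],[0,0,0],0.02]]'
python3 -c "
from h import *
to([.53861,.1365,.48],150.82)"
```

```text
time_s: 4.82
position: [0.5397, -0.14, 0.3632]
eef_rot: [180.0, 0.0, 160.2]
ft_force: [1.3, -0.5, -1.8]
grip_width: 0.0274
finger_force: 25.0
time_s: 5.45
position: [0.4774, -0.1175, 0.3628]
eef_rot: [180.0, -0.0, 160.3]
ft_force: [0.4, -0.2, -0.8]
grip_width: 0.0281
finger_force: 25.0
t 5.45 pos [ 0.4774 -0.1175  0.3628] rot [ 1.7995e+02 -1.0000e-02  1.6027e+02] F [ 0.4 -0.2 -0.8] w 0.0281
turn [ 0.0009 -0.0002  0.1649] shift after turn [ 0.0703  0.2516 -0.1172]
```

```bash
python3 -m jog '[[[0,0,-0.015],[0,0,0],0.02],[[0,0,-0.03],[0,0,0],0.02],[[0,0,-0.035],[0,0,0],0.02],[[0,0,-0.027],[0,0,0],0.02],[[0,0,-0.01],[0,0,0.165],0.02]]'
python3 -m jog '[[[0.006,0.022,0],[0,0,0],0.02],[[0.009,0.032,0],[0,0,0],0.02],[[0.010,0.036,0],[0,0,0],0.02],[[0.010,0.036,0],[0,0,0],0.02],[[0.010,0.036,0],[0,0,0],0.02]]'
python3 -m jog '[[[0.010,0.036,0],[0,0,0],0.02],[[0.009,0.032,0],[0,0,0],0.02],[[0.006,0.0216,0],[0,0,0],0.02],[[0,0,0],[0,0,0],0.02],[[0,0,0],[0,0,0],0.02]]'
python3 -c "
from h import *
to([.53861,.1365,.48],150.82)
from cell import vision
H=[.56055,.17579,2.6323]
ims=[]
for n in('side','wrist'):
  s=vision.snapshot(n)
  im=s['color'][:,:,::-1].copy()
  for y in(45,-45):
    for a,b in[(1,1),(1,-1),(-1,-1),(-1,1)]:
      p=proj(s,world(H,[(21*a,y+21*b,88)]))[0];print(n,y,a,b,np.round(p,1))
      c=tuple(int(round(v)) for v in p)
      if 0<c[0]<512 and 0<c[1]<384: im[c[1],c[0]]=(255,0,255)
  if n=='side':im=cv2.resize(im[70:220,200:300],(400,600),interpolation=cv2.INTER_CUBIC)
  else: im=cv2.resize(im[0:384,128:384],(400,600),interpolation=cv2.INTER_CUBIC)
  ims.append(im)
cv2.imwrite('pics/p1.png',np.hstack(ims))"
```

```text
time_s: 6.08
position: [0.4789, -0.1185, 0.4824]
eef_rot: [179.9, 0.2, 150.6]
ft_force: [-0.1, 0.4, -1.5]
grip_width: 0.0279
finger_force: 25.0
time_s: 6.7
position: [0.5188, 0.0464, 0.4809]
eef_rot: [180.0, 0.1, 150.8]
ft_force: [0.5, -0.4, -1.2]
grip_width: 0.0282
finger_force: 25.0
time_s: 7.32
position: [0.5402, 0.1348, 0.4799]
eef_rot: [-180.0, 0.0, 150.7]
ft_force: [0.1, -1.0, -2.1]
grip_width: 0.0281
finger_force: 25.0
t 7.33 pos [0.5402 0.1348 0.4799] rot [-1.7998e+02  2.0000e-02  1.5072e+02] F [ 0.1 -1.  -2.1] w 0.0281
turn [-0.0003  0.0003 -0.0018] shift after turn [ 0.0022  0.0007 -0.0001]
side 45 1 1 [245.7 159.3]
side 45 1 -1 [249.2 146.5]
side 45 -1 -1 [266.7 149. ]
side 45 -1 1 [263.6 161.8]
side -45 1 1 [252.9 132.8]
side -45 1 -1 [256.1 121.6]
side -45 -1 -1 [272.6 123.7]
side -45 -1 1 [269.9 135.1]
wrist 45 1 1 [238.2 151.9]
wrist 45 1 -1 [268.8 151.9]
wrist 45 -1 -1 [268.4 181.4]
wrist 45 -1 1 [238.8 181.5]
wrist -45 1 1 [303.7 151.9]
wrist -45 1 -1 [334.1 151.9]
wrist -45 -1 -1 [331.7 181.3]
wrist -45 -1 1 [302.2 181.4]
```

View pics/p1.png

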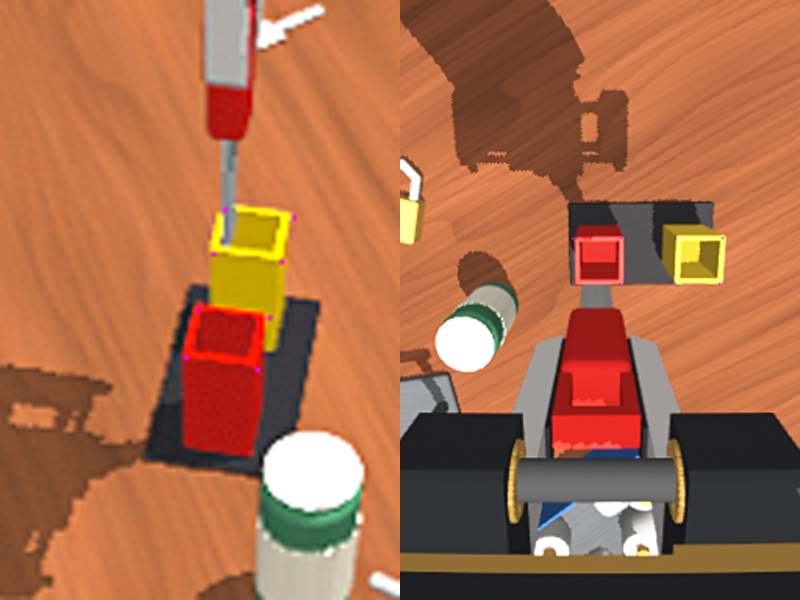

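The side-view dots lie on the cup rims to within a pixel. The file hangs straight in the grip, with its tip at side px (257,130) and wrist px (253,182). I'll check the tip prediction, then do the first part of the lowering.

```bash
python3 -c "
from h import *
to([.53861,.1365,.42],150.82)
from cell import vision
for n in('side','wrist'):
  s=vision.snapshot(n)
  from cell import arm
  p=np.array(arm.get_state()['position'])
  print(n,proj(s,p-[0,0,.3115]),proj(s,p-[0,0,.3115-.075]))"
python3 -m jog '[[[0.001,0.0,0.015],[0,0,0],0.02],[[0.001,0,0.02],[0,0,0],0.02],[[0,0,0.02],[0,0,0],0.02],[[0,0,0.005],[0,0,0],0.02],[[0,0,0],[0,0,0],0.02]]'
python3 -c "
from h import *
to([.53861,.1365,.3195],150.82)
from cell import vision
ims=[]
for n in('side','wrist'):
  im=vision.snapshot(n)['color'][:,:,::-1]
  im=im[90:210,215:295] if n=='side' else im[110:260,205:305]
  ims.append(cv2.resize(im,(400,600),interpolation=cv2.INTER_CUBIC))
cv2.imwrite('pics/p2.png',np.hstack(ims))"
```

```text
t 7.42 pos [0.5401 0.1346 0.48  ] rot [1.7999e+02 1.0000e-02 1.5070e+02] F [ 0.8  0.1 -1.2] w 0.028
turn [ 0.0001  0.0002 -0.0021] shift after turn [0.0023 0.0009 0.06  ]
side [[257.58069413 128.74962047]] [[258.05265315 101.42687289]]
wrist [[252.84671901 183.89988992]] [[252.69040544 207.63660335]]
time_s: 8.15
position: [0.5384, 0.1367, 0.4195]
eef_rot: [-180.0, -0.0, 150.8]
ft_force: [0.1, -0.2, -0.7]
grip_width: 0.028
finger_force: 25.0
t 8.15 pos [0.5384 0.1367 0.4195] rot [-1.7997e+02 -1.0000e-02  1.5078e+02] F [ 0.1 -0.2 -0.7] w 0.028
turn [-0.0006 -0.0002 -0.0008] shift after turn [-0.0003 -0.      0.1   ]
```

View pics/p2.png

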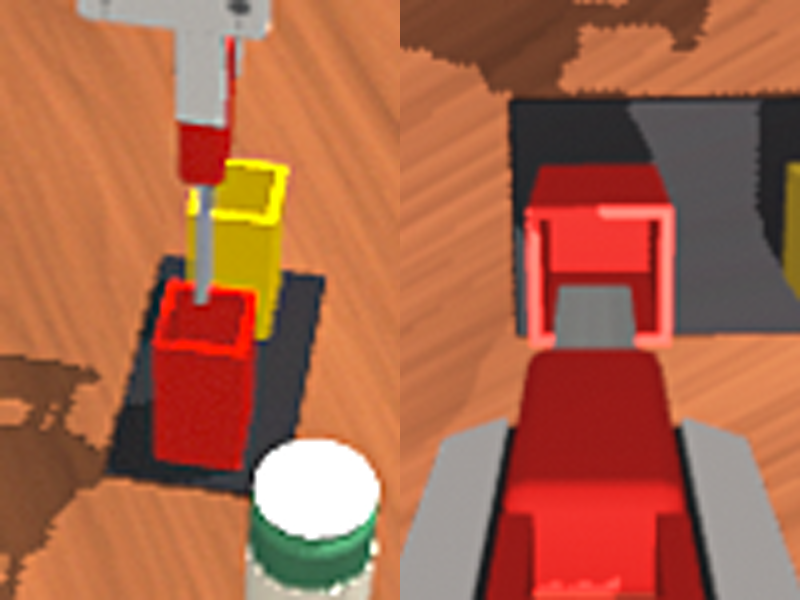

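```bash
python3 -c "
from h import *
from cell import vision,arm
p=np.array(arm.get_state()['position'])
S=vision.snapshot('side');W=vision.snapshot('wrist')
o=[(S,np.array([255.4,150.0])),(W,np.array([253.75,181.25]))]
f=lambda q:np.concatenate([proj(s,q)[0]-t for s,t in o])
r=least_squares(f,p-[0,0,.31]);print('tip-TCP',r.x-p,r.fun,[proj(s,p-[0,0,.3115]) for s in(S,W)])
cupc=[(S,np.array([215+205/5,90+317/5])),(W,np.array([205+200/4,110+275/4]))]
o=cupc;r=least_squares(f,p-[0,0,.33]);print('rim centre-TCP',r.x-p,r.x,r.fun)"
```

```text
tip-TCP [-0.00033415  0.00163023 -0.31986566] [ 0.51721109 -0.17773929 -0.10832467 -0.24794768] [array([[256.31920259, 147.70715104]]), array([[252.52108368, 183.88766574]])]
rim centre-TCP [ 0.00094792  0.002719   -0.33295589] [0.53950266 0.13944725 0.08721596] [ 0.23380353 -0.07873224 -0.04997368 -0.11519742]
```

```bash
python3 -m jog '[[[0,0.0013,0.01],[0,0,0],0.02],[[0,0,0.015],[0,0,0],0.02],[[0,0,0.015],[0,0,0],0.02],[[0,0,0.015],[0,0,0],0.02],[[0,0,0.01],[0,0,0],0.02]]'
python3 -m jog '[[[0,0,0.01],[0,0,0],0.02],[[0,0,0.006],[0,0,0],0.02],[[0,0,0.003],[0,0,0],0.02],[[0,0,0],[0,0,0],0.02]]'
python3 -m jog '[[[0,0,0.003],[0,0,0],0.02],[[0,0,0],[0,0,0],0.02]]'
```

```text
time_s: 8.98
position: [0.5388, 0.1379, 0.3534]
eef_rot: [-179.9, -0.0, 150.8]
ft_force: [-0.1, -0.7, -1.2]
grip_width: 0.0278
finger_force: 25.0
time_s: 9.48
position: [0.5391, 0.1379, 0.3357]
eef_rot: [-180.0, 0.0, 150.8]
ft_force: [0.5, 0.4, -1.6]
grip_width: 0.0279
finger_force: 25.0
time_s: 9.72
position: [0.539, 0.1379, 0.3326]
eef_rot: [-180.0, -0.0, 150.8]
ft_force: [0.0, -0.0, -1.4]
grip_width: 0.028
finger_force: 25.0
```

```bash
for i in 1 2 3 4; do
 [ $i = 1 ] && python3 -m jog '[[[0,0,0.002],[0,0,0],0.02],[[0,0,0],[0,0,0],0.02]]' | grep -E "posit|ft_f"
done
python3 -m jog '[[[0,0,0.002],[0,0,0],0.02],[[0,0,0],[0,0,0],0.02]]' | grep -E "posit|ft_f"
python3 -m jog '[[[0,0,0.0015],[0,0,0],0.02],[[0,0,0],[0,0,0],0.02]]' | grep -E "posit|ft_f"
```

```text
position: [0.539, 0.1379, 0.3306]
ft_force: [0.2, 0.2, -1.7]
position: [0.539, 0.1379, 0.3285]
ft_force: [0.1, 0.6, -1.8]
position: [0.539, 0.1379, 0.3271]
ft_force: [-1.0, 0.0, -1.0]
```

```bash
python3 -m jog '[[[0,0,0.0015],[0,0,0],0.02],[[0,0,0],[0,0,0],0.02]]' | grep -E "posit|ft_f"
python3 -m jog '[[[0,0,0.0015],[0,0,0],0.02],[[0,0,0],[0,0,0],0.02]]' | grep -E "posit|ft_f"
```

```text
position: [0.539, 0.1379, 0.3256]
ft_force: [0.1, 0.6, -0.6]
position: [0.539, 0.1379, 0.3241]
ft_force: [0.2, 0.1, -1.4]
```

```bash
python3 -m jog '[[[0,0,0.0015],[0,0,0],0.02],[[0,0,0],[0,0,0],0.02]]' | grep -E "posit|ft_f"
```

```text
position: [0.539, 0.1379, 0.3225]
ft_force: [-0.5, -0.9, -1.6]
```

```bash
python3 -m jog '[[[0,0,0.0015],[0,0,0],0.02],[[0,0,0],[0,0,0],0.02]]' | grep -E "posit|ft_f"
python3 -m jog '[[[0,0,0.001],[0,0,0],0.02],[[0,0,0],[0,0,0],0.02]]' | grep -E "posit|ft_f"
python3 -m jog '[[[0,0,0.001],[0,0,0],0.02],[[0,0,0],[0,0,0],0.02]]' | grep -E "posit|ft_f"
```

```text
position: [0.539, 0.1379, 0.321]
ft_force: [0.4, 0.3, -1.9]
position: [0.539, 0.1379, 0.3201]
ft_force: [-0.2, 0.4, -1.2]
position: [0.5392, 0.1378, 0.3197]
ft_force: [-2.2, -0.4, 9.5]
```

Floor contact came at 0.3197, as predicted. Releasing.

```bash
python3 -m jog '[[[0,0,-0.0004],[0,0,0],0.02],[[0,0,0],[0,0,0],0.032],[[0,0,0],[0,0,0],0.04],[[0,0,0],[0,0,0],0.05],[[0,0,0],[0,0,0],0.05]]'
python3 -m jog '[[[0,0,-0.01],[0,0,0],0.05],[[0,0,-0.03],[0,0,0],0.05],[[0,0,-0.04],[0,0,0],0.05],[[0,0,-0.04],[0,0,0],0.06],[[0,0,-0.03],[0,0,0],0.06]]'
python3 -c "
from h import *
to([.5108,-.220,.47],160.24)
from cell import vision
ims=[]
for n in('side','wrist'):
  im=vision.snapshot(n)['color'][:,:,::-1]
  im=im[90:210,215:295] if n=='side' else im[0:384,128:384]
  ims.append(cv2.resize(im,(400,600),interpolation=cv2.INTER_CUBIC))
cv2.imwrite('pics/p3.png',np.hstack(ims))"
```

```text
time_s: 12.6
position: [0.539, 0.1379, 0.3195]
eef_rot: [-180.0, -0.0, 150.8]
ft_force: [-0.2, -0.1, 0.5]
grip_width: 0.0497
finger_force: 0.0
time_s: 13.22
position: [0.539, 0.1376, 0.4721]
eef_rot: [179.9, 0.1, 150.8]
ft_force: [-0.2, 1.2, 0.7]
grip_width: 0.0596
finger_force: 0.0
t 13.22 pos [0.539  0.1376 0.4721] rot [1.7992e+02 5.0000e-02 1.5077e+02] F [-0.2  1.2  0.7] w 0.0596
turn [ 0.0014  0.001  -0.1653] shift after turn [-0.0944 -0.3461  0.0021]
```

View pics/p3.png

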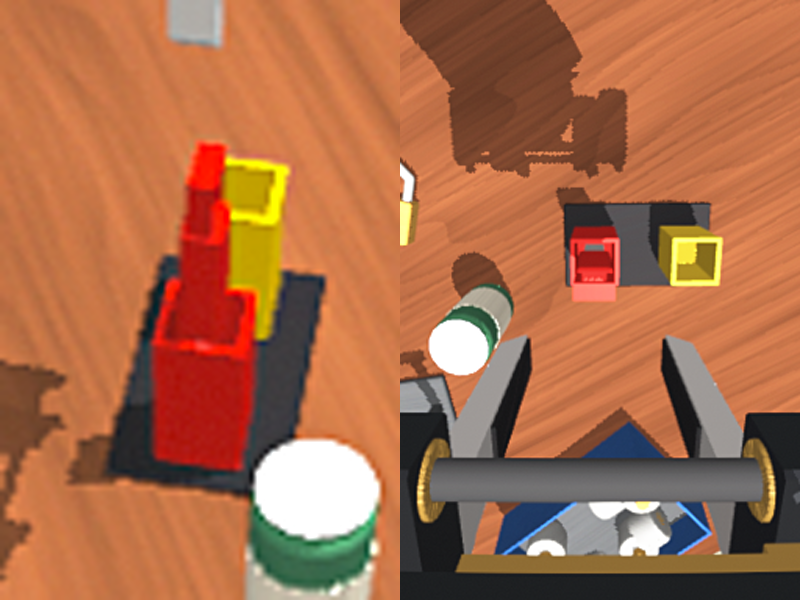

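The file stands upright and fully in the red cup, with its eye at crop (210,150). Now the brush.

```bash
python3 -m jog '[[[0,0,0],[0,0,-0.165],0.06],[[-0.0055,-0.0201,0],[0,0,0],0.06],[[-0.0085,-0.031,0],[0,0,0],0.06],[[-0.0115,-0.042,0],[0,0,0],0.06],[[-0.0115,-0.042,0],[0,0,0],0.06]]' >/dev/null
python3 -m jog '[[[-0.0115,-0.042,0],[0,0,0],0.06],[[-0.0115,-0.042,0],[0,0,0],0.06],[[-0.0115,-0.042,0],[0,0,0],0.06],[[-0.009,-0.033,0],[0,0,0],0.06],[[-0.008,-0.030,0],[0,0,0],0.06]]' >/dev/null
python3 -m jog '[[[-0.0059,-0.022,0],[0,0,0],0.06],[[0,0,0],[0,0,0],0.06],[[0,0,0],[0,0,0],0.06]]'
python3 -c "
from h import *
to([.5108,-.220,.35],160.24)
from cell import vision
s=vision.snapshot('wrist')
im=s['color'][:,:,::-1].copy()
for P in [(0,0,214.5),(0,14,214.5),(0,-14,214.5)]:
    p=proj(s,world([.51078,-.21998,-.34487],[P]))[0];print(P,p)
    im[int(round(p[1])),int(round(p[0]))]=(255,0,255)
cv2.imwrite('pics/w2.png',cv2.resize(im[130:290,150:350],(750,600),interpolation=cv2.INTER_CUBIC))"
```

```text
time_s: 14.95
position: [0.5105, -0.2196, 0.4694]
eef_rot: [180.0, -0.0, 160.1]
ft_force: [-0.4, 0.4, -1.0]
grip_width: 0.0597
finger_force: 0.0
t 14.95 pos [ 0.5105 -0.2196  0.4694] rot [ 1.7999e+02 -3.0000e-02  1.6013e+02] F [-0.4  0.4 -1. ] w 0.0597
turn [ 0.0001 -0.0005 -0.0019] shift after turn [-0.0004 -0.0002  0.1194]
(0, 0, 214.5) [252.42906871 201.11910464]
(0, 14, 214.5) [267.76492389 201.0973507 ]
(0, -14, 214.5) [237.09558415 201.13789084]
```

View pics/w2.png

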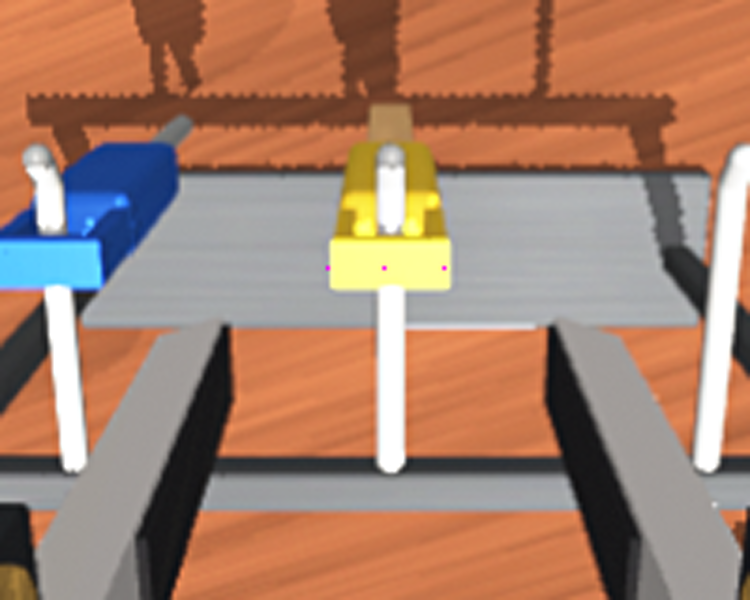

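The brush eye, centred at crop (390,264), is within about 1.4 mm of the prediction, so I'll grip it with a small sideways correction.

```bash
python3 -m jog '[[[0,0.001,0.03],[0,0,0],0.06],[[0,0,0.03],[0,0,0],0.06],[[0,0,0.03],[0,0,0],0.06],[[0,0,0.02],[0,0,0],0.06],[[0,0,0.0095],[0,0,0],0.06]]'
python3 -m jog '[[[0,0,0],[0,0,0],0.04],[[0,0,0],[0,0,0],0.034],[[0,0,0],[0,0,0],0.026],[[0,0,0],[0,0,0],0.022],[[0,0,0],[0,0,0],0.02]]' 25
python3 -m jog '[[[0,0,-0.006],[0,0,0],0.02],[[0,0,-0.006],[0,0,0],0.02],[[0,0,0],[0,0,0],0.02]]'
python3 -m jog '[[[0.012,0,0],[0,0,0],0.02],[[0.016,0,0],[0,0,0],0.02],[[0.016,0,0],[0,0,0],0.02],[[0.016,0,0],[0,0,0],0.02],[[0.005,0,0],[0,0,0],0.02]]'
python3 -c "
from h import *
to([.5830,.2164,.51],150.82)"
```

```text
time_s: 15.62
position: [0.5112, -0.2179, 0.3492]
eef_rot: [-180.0, -0.1, 160.3]
ft_force: [0.2, 0.3, 0.1]
grip_width: 0.0602
finger_force: 0.0
time_s: 16.25
position: [0.5113, -0.2188, 0.3505]
eef_rot: [180.0, 0.0, 160.2]
ft_force: [-0.2, 1.4, 6.5]
grip_width: 0.0272
finger_force: 25.0
time_s: 16.62
position: [0.5113, -0.2188, 0.3626]
eef_rot: [180.0, 0.0, 160.2]
ft_force: [-0.2, 0.9, -1.3]
grip_width: 0.0279
finger_force: 25.0
time_s: 17.25
position: [0.4489, -0.1964, 0.3622]
eef_rot: [179.9, 0.0, 160.3]
ft_force: [0.1, -0.9, -1.9]
grip_width: 0.0277
finger_force: 25.0
t 17.25 pos [ 0.4489 -0.1964  0.3622] rot [179.95   0.   160.25] F [ 0.1 -0.9 -1.9] w 0.0277
turn [ 0.0009 -0.      0.1646] shift after turn [ 0.0842  0.4258 -0.1478]
```

```bash
python3 -m jog '[[[0,0,-0.018],[0,0,0],0.02],[[0,0,-0.04],[0,0,0],0.02],[[0,0,-0.05],[0,0,0],0.02],[[0,0,-0.04],[0,0,0],0.02],[[0,0,-0.02],[0,0,0.165],0.02]]'
python3 -m jog '[[[0.004,0.020,0],[0,0,0],0.02],[[0.006,0.031,0],[0,0,0],0.02],[[0.008,0.0405,0],[0,0,0],0.02],[[0.008,0.0405,0],[0,0,0],0.02],[[0.008,0.0405,0],[0,0,0],0.02]]'
python3 -m jog '[[[0.008,0.0405,0],[0,0,0],0.02],[[0.008,0.0405,0],[0,0,0],0.02],[[0.008,0.0405,0],[0,0,0],0.02],[[0.008,0.0405,0],[0,0,0],0.02],[[0.008,0.0405,0],[0,0,0],0.02]]' >/dev/null
python3 -m jog '[[[0.006,0.031,0],[0,0,0],0.02],[[0.0042,0.0198,0],[0,0,0],0.02],[[0,0,0],[0,0,0],0.02],[[0,0,0],[0,0,0],0.02]]'
python3 -c "
from h import *
to([.5830,.2164,.42],150.82)"
```

```text
time_s: 17.88
position: [0.45, -0.1971, 0.5323]
eef_rot: [179.9, 0.1, 150.6]
ft_force: [-0.5, -0.5, -2.1]
grip_width: 0.0279
finger_force: 25.0
time_s: 18.5
position: [0.5047, -0.0284, 0.5303]
eef_rot: [180.0, 0.0, 150.8]
ft_force: [-0.5, 0.2, -1.5]
grip_width: 0.0277
finger_force: 25.0
time_s: 19.62
position: [0.5843, 0.2147, 0.5302]
eef_rot: [-180.0, 0.0, 150.7]
ft_force: [0.1, -0.5, -1.3]
grip_width: 0.0279
finger_force: 25.0
t 19.62 pos [0.5843 0.2147 0.5302] rot [-1.7998e+02  2.0000e-02  1.5072e+02] F [ 0.1 -0.5 -1.3] w 0.0279
turn [-0.0003  0.0003 -0.0018] shift after turn [0.002  0.0008 0.1102]
```

```bash
python3 -m jog '[[[0.001,0.0008,0.015],[0,0,0],0.02],[[0.001,0,0.03],[0,0,0],0.02],[[0,0,0.03],[0,0,0],0.02],[[0,0,0.025],[0,0,0],0.02],[[0,0,0.01],[0,0,0],0.02]]' >/dev/null
python3 -m jog '[[[0,0,0],[0,0,0],0.02]]'
python3 -c "
from h import *
to([.5830,.2164,.3195],150.82)
from cell import vision
ims=[]
for n in('side','wrist'):
  im=vision.snapshot(n)['color'][:,:,::-1]
  im=im[60:180,220:300] if n=='side' else im[110:260,205:305]
  ims.append(cv2.resize(im,(400,600),interpolation=cv2.INTER_CUBIC))
cv2.imwrite('pics/p4.png',np.hstack(ims))"
```

```text
time_s: 20.38
position: [0.5829, 0.2173, 0.4197]
eef_rot: [-180.0, -0.0, 150.8]
ft_force: [0.2, 0.3, -1.0]
grip_width: 0.028
finger_force: 25.0
t 20.38 pos [0.5829 0.2173 0.4197] rot [-1.7996e+02 -2.0000e-02  1.5076e+02] F [ 0.2  0.3 -1. ] w 0.028
turn [-0.0008 -0.0004 -0.0011] shift after turn [-0.0005 -0.0007  0.1002]
```

View pics/p4.png

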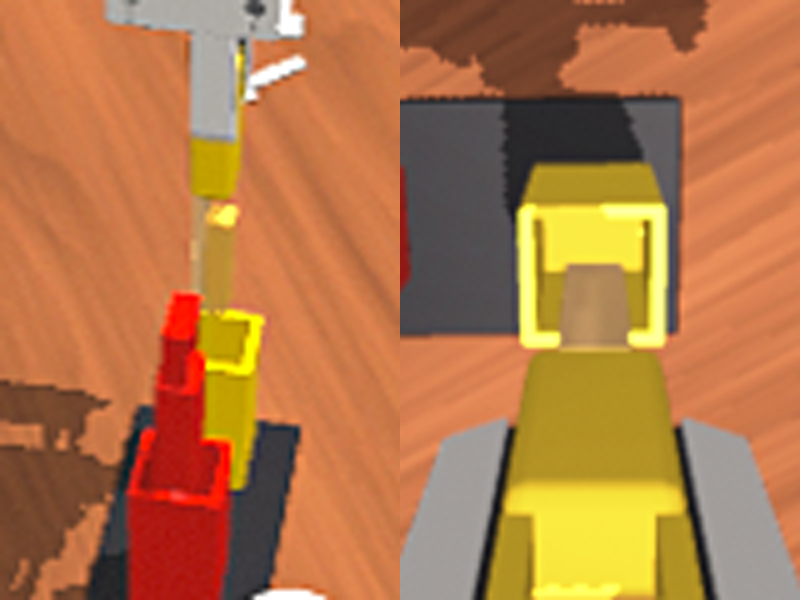

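The brush tip is centred over the yellow cup, with tip x about 596 and cup centre about 592. Lowering.

```bash
python3 -m jog '[[[0,-0.0008,0.01],[0,0,0],0.02],[[0,0,0.015],[0,0,0],0.02],[[0,0,0.015],[0,0,0],0.02],[[0,0,0.015],[0,0,0],0.02],[[0,0,0.01],[0,0,0],0.02]]' | grep -E "posit|ft_f"
python3 -m jog '[[[0,0,0.012],[0,0,0],0.02],[[0,0,0.008],[0,0,0],0.02],[[0,0,0],[0,0,0],0.02]]' | grep -E "posit|ft_f"
```

```text
position: [0.5824, 0.2169, 0.3537]
ft_force: [0.3, -0.2, -1.3]
position: [0.5825, 0.2169, 0.3345]
ft_force: [-0.4, -0.3, -0.7]
```

```bash
python3 -m jog '[[[0,0,0.006],[0,0,0],0.02],[[0,0,0.003],[0,0,0],0.02],[[0,0,0],[0,0,0],0.02]]' | grep -E "posit|ft_f"
```

```text
position: [0.5826, 0.2169, 0.3259]
ft_force: [0.5, -0.0, -1.3]
```

```bash
python3 -m jog '[[[0,0,0.003],[0,0,0],0.02],[[0,0,0],[0,0,0],0.02]]' | grep -E "posit|ft_f"
```

```text
position: [0.5825, 0.2169, 0.3229]
ft_force: [-0.2, -0.5, -1.2]
```

```bash
python3 -m jog '[[[0,0,0.0015],[0,0,0],0.02],[[0,0,0],[0,0,0],0.02]]' | grep -E "posit|ft_f"
python3 -m jog '[[[0,0,0.001],[0,0,0],0.02],[[0,0,0],[0,0,0],0.02]]' | grep -E "posit|ft_f"
python3 -m jog '[[[0,0,0.0008],[0,0,0],0.02],[[0,0,0],[0,0,0],0.02]]' | grep -E "posit|ft_f"
```

```text
position: [0.5826, 0.2169, 0.3215]
ft_force: [-0.7, 0.1, -1.4]
position: [0.5826, 0.2169, 0.3205]
ft_force: [0.4, 0.4, -0.8]
position: [0.5826, 0.2169, 0.3197]
ft_force: [-0.5, 0.4, -0.4]
```

```bash
python3 -m jog '[[[0,0,0.0007],[0,0,0],0.02],[[0,0,0],[0,0,0],0.02]]' | grep -E "posit|ft_f"
```

```text
position: [0.5826, 0.2169, 0.3192]
ft_force: [-1.3, -0.6, 1.7]
```

Contact with the floor. Releasing, backing off straight up and checking.

```bash
python3 -m jog '[[[0,0,0],[0,0,0],0.028],[[0,0,0],[0,0,0],0.034],[[0,0,0],[0,0,0],0.042],[[0,0,0],[0,0,0],0.05],[[0,0,0],[0,0,0],0.05]]'
python3 -m jog '[[[0,0,-0.01],[0,0,0],0.05],[[0,0,-0.03],[0,0,0],0.05],[[0,0,-0.04],[0,0,0],0.05],[[0,0,-0.04],[0,0,0],0.06],[[0,0,-0.04],[0,0,0],0.06]]'
python3 -m jog '[[[0,0,-0.02],[0,0,0],0.06],[[0,0,0],[0,0,0],0.06],[[0,0,0],[0,0,0],0.06],[[0,0,0],[0,0,0],0.06],[[0,0,0],[0,0,0],0.06]]'
python3 -c "
from h import *
from cell import vision
im=vision.snapshot('side')['color'][:,:,::-1]
cv2.imwrite('pics/f.png',cv2.resize(im[75:375,190:390],(500,600)[::1] if 0 else (400,600),interpolation=cv2.INTER_CUBIC))"
```

```text
time_s: 23.72
position: [0.5826, 0.2169, 0.3191]
eef_rot: [-180.0, -0.0, 150.8]
ft_force: [-0.3, -0.0, -0.7]
grip_width: 0.0501
finger_force: 0.0
time_s: 24.35
position: [0.5824, 0.2167, 0.4812]
eef_rot: [180.0, 0.0, 150.8]
ft_force: [-0.3, 0.1, 0.1]
grip_width: 0.0598
finger_force: 0.0
time_s: 24.98
position: [0.5826, 0.2169, 0.4984]
eef_rot: [-179.9, -0.0, 150.8]
ft_force: [0.3, -0.5, -0.2]
grip_width: 0.06
finger_force: 0.0
```

View pics/f.png

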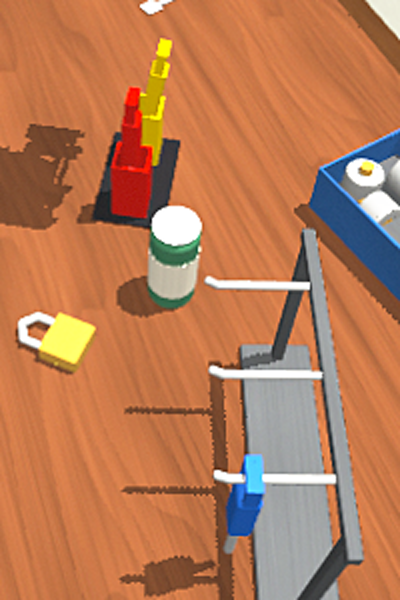

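The file is in the red cup at (132,150) and the brush in the yellow cup at (155,100). The driver still hangs at (245,495), and the can and padlock are unmoved.

```bash
python3 -c "
from cell import arm
print(arm.job_done())"
```

```text
the job is handed in; nothing more can be done
None
```

The job is handed in at about 25 s: the file stands in the red cup and the brush in the yellow cup, each lowered to the cup floor before release, and the screwdriver, spray can and padlock look undisturbed in the last picture.

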